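Shake a reagent bottle on the hand-cranked shaker

ROBOT

A 6-joint arm with a two-finger parallel gripper is mounted at the origin on a cart in front of the work surface, level with it; the furniture and walls round the work are solid. World frame = base frame: x ahead of the robot, y to its left, z up, the work surface at z = 0. Lengths are in m, angles in rad, forces in N, time in s.
With the tool pointing down it reaches from about 0.425 to 0.925 m from the base axis. Payload 12.5 kg.
Tool frame: the origin (TCP) lies between the finger pads; the fingertips stand 8 mm ahead of it and the grasp point (between the pads) lies 11 mm behind it; z points along the fingers, x is the direction in which the jaws open and shut, and the axes are right-handed (so a half turn about z gives the same grasp; the last joint's range is limited). The gripper opens to 85 mm and grips with 20 to 120 N. Pads are 22 mm wide; open, the fingers measure 114 mm over their backs; the gripper's body (76 mm by 85 mm) begins 54 mm behind the grasp point. The pads swing forward as they close: fully open they stand 13 mm farther back than shut.
Start: joints at [-1.37, 0.491, 1.559, -0, 1.092, -0.106], TCP at [0.189, -0.596, 0.239] pointing down, gripper open.
Joint ranges: [-3.1, 3.1], [-0.84, 2.19], [0.05, 2.79], [-1.13, 4.28], [0.06, 2.93], [-2.69, 2.69]. Speed limits (rad/s): [2.22, 2.22, 2.79, 3.14, 3.14, 3.14].

INTERFACE

Orientations are given as [roll, pitch, yaw] about the fixed x, y, z axes, in that order (R = Rz(yaw) Ry(pitch) Rx(roll)).
In Python, from workcell import env gives the robot as it stands.
- The arm moves only by the tool apply_moves, never from a script. Its argument "moves" is one flat list of numbers, 7 for each row, row after row: the shift along the tool's x, y, z in units of 30 mm (1.0 is 30 mm), then the turn, a rotation vector about the tool's x, y, z in units of 6 degrees (1.0 is 6 degrees), then the gripper command: -1 is shut, 1 is fully open, values between are in proportion. A call has 1 to 5 rows; each row shifts and turns the commanded pose from where the row before left it, along the tool's axes as they then stand; what a row does not reach is not made up. A row lasts 1/12 s, in which the tool goes at most 41.7 mm and 7.16 degrees, less where a joint would pass 70% of its speed; a pose out of reach is approached as far as the arm can. A call is refused whole if a number of a shift passes 1 or a number of a turn 1, either way. A call with a gripper value outside its range is refused whole. The fingers move at their own pace and stop on an object; "newtons" is the grip in N (left out, the last holds). Time passes only in rows, so rows that do not move let the fingers close. It gives the time, the measured TCP pose, the force and the opening at its end, in the units of the state.
- env.state(): the state, without advancing time (a new reading comes with each control period).
- env.get_image(name): name is "scene" or "side" or "wrist"; returns the picture (420x560x3 uint8, blue, green, red); there is no depth.
- env.camera_model(name): a dict with "fx", "fy", "cx", "cy" (pixels), "origin" and "attitude" of the camera in the world. Camera axes: x right, y down, z forward; pixel columns grow to the right and rows downward; lengths in m; the calibration is good to about 2 mm. A picture is of the moment at which its call begins: read the wrist's pose just before it. camera_model takes no time and is no camera call; for the wrist camera it gives the pose at the moment of the call.
- env.close_job(): hands the job in, once; it reports no verdict.
The state is a dict: "time_s": time; "joint_pos": joint angles; "joint_vel": joint speeds; "joint_torque": joint torques, N m; "tool_pos": TCP position; "tool_rot": TCP orientation; "contact_force": force on the tool from outside, world axes, zero at the start; "moment": the same for the moment, N m; "gripper_width": finger opening in m.
Only numpy, scipy, OpenCV 4.12 (cv2) and the standard library are available. Lean on these libraries where they do the work, as an engineer would, in place of code of your own. Each camera call takes 0.05 s, during which the arm holds its last target. There are 200 camera calls.

TASK

Stand the smallest reagent bottle in the cup of the hand-cranked shaker, fully down on the cup's floor. Then hold the upright handle and crank clockwise, seen from above, at an even, unhurried pace: push on through the heavy point of each turn, never let the crank spring back or race ahead, and go on until the turns limiter locks it, coming up against that stop gently without straining the coupling. Let go with the crank fully home at the stop and the bottle standing in the cup, and leave the other things where they are.

Things in the scene. Friction and masses are not known exactly. Their poses are not given: they have to be found in the camera images.
- small_bottle: the smallest reagent bottle, round, closed: body 44 mm across up to about 60 mm, then a screw cap 27 mm across, 88 mm high in all, 0.13 to 0.21 kg. It starts upright on the worktop. Origin at the centre of its underside, z up.
- shaker: hand-cranked bottle shaker, screwed to the worktop: base plate 325 x 110 mm, top at z = 12 mm. Origin on the worktop under the crank's axis; its x axis runs from the crank along the guide rods to the carriage with the cup and the spring barrel at the far end (plate from x = -70 to +255 mm).
- crank_axis (a point): point on the crank's upright axis, 134 mm above the worktop, level with the middle of the handle. The spring makes each turn heavy from 1 to 3 rad after fully back, heaviest near 2 rad (about 14 N along the path at the handle); from 3.3 to 5.3 rad it drives the crank forward by itself (up to about 11 N) and a loose handle races off. Elsewhere it takes 2 to 4 N.
- knob_mid (a point): middle of the crank's upright black handle: a round grip 25 mm across, from 108 to 152 mm above the worktop (this point at 134 mm), that spins freely about its own upright pin on the end of the crank arm and goes round a level circle of 60 mm radius about crank_axis. The arm under it (20 mm wide) has its top at 104 mm, its hub on the axis at 107 mm.
- cup_floor (a point): centre of the inside floor of the round cup on the carriage, 28 mm above the worktop. The cup is 49.6 mm wide inside, flaring at the mouth, its rim 27 mm above this floor, 61 mm across outside. It rides with the carriage: 125 mm from the crank axis along the shaker's x when fully back, 165 mm when right out.
- crank (a joint): turn of the shaft in rad over several turns, growing clockwise from above. At 0 and each full turn (6.283) the handle points along the shaker's -x and the carriage is fully back, nearest the crank. Starts within 0.35 of 0. Friction holds it within 0.6 rad of fully back. The limiter locks it solid after two to four turns, in the light part of a turn within 0.6 rad past fully back. Keep it under 3.5 rad/s.
- coupling (a joint): twist in rad of the spring coupling (dark collar on the axis just under the arm) through which arm and handle drive the shaft; positive when the handle leads clockwise. Twists 0.005 rad per newton pushed along the path at the handle (12 N m/rad): about 0.07 at the heavy point, over 0.15 (30 N) it is overloaded.
- medium_bottle: the taller round bottle (50 mm across, 115 mm high), a bystander; origin at the centre of its underside
- timer: bench timer, a flat box 68 x 62 x 19 mm, a bystander; origin at the centre of its underside
- dish: shallow round dish 56 mm across, 15 mm high, a bystander; origin at the centre of its underside
- marker: marker pen 132 mm long lying on the worktop, a bystander; origin at its underside
- glass_beaker: open beaker 75 mm across, 93 mm high, a bystander; origin at the centre of its underside
- notebook: spiral notebook 148 x 111 x 12 mm lying flat, a bystander; origin at the centre of its underside
Mind the look-alikes: they are no part of the job. What is shaped like the small_bottle but purple or red is not meant.

How it is judged:
By the outcome, as a careful person would: the job done as asked, in the order asked, and still so for the second after the job is handed in, with the robot touching nothing.
It also fails if it takes over 70 s, if anything falls off the work surface, if the arm or the gripper's body presses on something with over 40 N, if the wrist force passes 120 N, or if a joint passes its speed limit or range.

## Working session

There is one attempt and no reset: what is moved stays moved. The work goes in short steps, Python scripts to look and compute and a tool call to move; the robot and the scene stay as the last step left them, time stands still between calls to the robot, and variables do not carry over. Pictures are saved under pics/ and viewed, about 8 in all and at most 12, crops included, and the job is handed in when it is done.

Besides the shell and the picture viewer there is one more tool, called after "Call:" by a JSON object that holds its "method" and its "body". apply_moves: Moves the arm, as the interface text tells. Its arguments: {"type":"object","properties":{"moves":{"type":"array","items":{"type":"number"}},"newtons":{"type":"number"}},"required":["moves"]}

```bash
ls; mkdir -p pics; python3 - <<'E'
from workcell import env
import cv2,numpy as np
s=env.state();print(s)
for n in("scene","side"):
    m=env.camera_model(n);print(n,m)
    cv2.imwrite(f"pics/{n}0.png",env.get_image(n))
E
```

```text
pics
{'time_s': 0.0, 'joint_pos': array([-1.36962142e+00,  4.91573853e-01,  1.55945109e+00,  1.36593754e-05,
        1.09171496e+00, -1.05620026e-01]), 'joint_vel': array([ 0.00112929, -0.00086472, -0.00250884,  0.00066452, -0.00162462,
        0.00056574]), 'joint_torque': array([-6.71003600e-04, -6.18464756e+01, -2.61585724e+01, -1.27697094e-04,
        4.16062743e-03, -7.80964371e-06]), 'tool_pos': array([ 0.18872135, -0.59559555,  0.23871829]), 'tool_rot': array([-3.14145966e+00,  1.13957091e-03, -1.26400762e+00]), 'contact_force': array([ 0.41364526, -0.092118  , -0.43472457]), 'moment': array([ 0.00754532,  0.01605607, -0.04921434]), 'gripper_width': 0.08525615349751016}
scene {'fx': 447.7206215449827, 'fy': 447.7206215449827, 'cx': 282.91974551383817, 'cy': 207.10453049654325, 'origin': array([0.18592622, 0.77715906, 0.93868919]), 'attitude': array([-2.43682632,  0.00893274, -2.60650115])}
side {'fx': 416.5030740176753, 'fy': 416.5030740176753, 'cx': 279.91066424299254, 'cy': 205.24899790075426, 'origin': array([0.14920534, 1.13374656, 0.66997019]), 'attitude': array([-2.05670472,  0.01057624, -2.73401338])}
```

View pics/scene0.png

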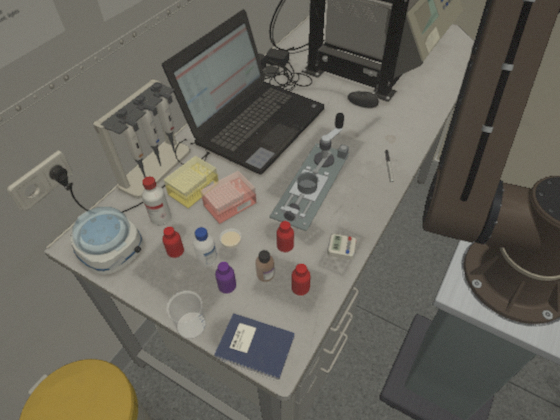

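View pics/side0.png

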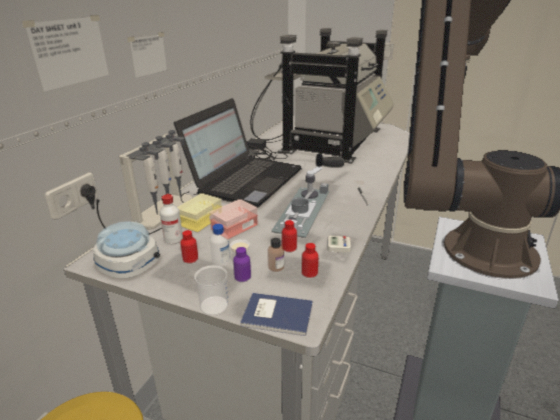

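Candidates for the small bottle in the scene picture: brown (265,266), red (285,237), (301,280) and (173,242), purple (226,278). The white bottle with the blue cap (205,245) is taller, so it's the medium one. Brown fits, because red and purple are excluded. The shaker lies around (275–350, 135–220). I'll confirm with an enlarged crop.

```bash
cat > h.py <<'E'
import numpy as np,cv2
from scipy.spatial.transform import Rotation as R
from workcell import env
def rot(a): return R.from_euler('xyz',a).as_matrix()
def ray(m,p):
    return rot(m['attitude'])@np.array([(p[0]-m['cx'])/m['fx'],(p[1]-m['cy'])/m['fy'],1])
def onz(m,p,z):
    d=ray(m,p);o=np.array(m['origin']);return o+d*(z-o[2])/d[2]
def proj(m,P):
    c=(np.atleast_2d(P)-m['origin'])@rot(m['attitude'])
    return np.c_[m['fx']*c[:,0]/c[:,2]+m['cx'],m['fy']*c[:,1]/c[:,2]+m['cy']]
def tri(ms,ps):
    A=[];b=[]
    for m,p in zip(ms,ps):
        d=ray(m,p);d/=np.linalg.norm(d);Q=np.eye(3)-np.outer(d,d);A.append(Q);b.append(Q@m['origin'])
    return np.linalg.lstsq(np.vstack(A),np.hstack(b),rcond=None)[0]
E
python3 - <<'E'
import cv2,numpy as np
a=cv2.imread('pics/scene0.png');b=cv2.imread('pics/side0.png')
A=cv2.resize(a[100:310,240:370],None,fx=2.85,fy=2.85,interpolation=3)
B=cv2.resize(b[150:300,250:360],None,fx=4,fy=4,interpolation=3)[:598]
B=np.pad(B,((0,0),(0,0),(0,0)))[:598,:425]; A=A[:598]
cv2.imwrite('pics/crop1.png',np.hstack([A,B[:len(A)]])); print(A.shape,B.shape)
E
```

```text
(598, 370, 3) (598, 425, 3)
```

View pics/crop1.png

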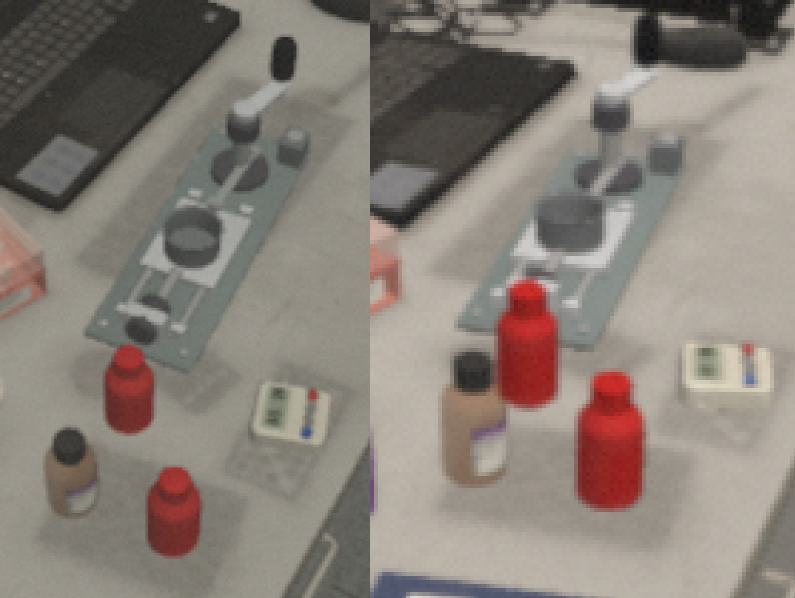

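The crop shows the brown bottle with the black cap, cap top at crop (69,438). The cup rim is at (192,225), the handle at (285,58), and the plate corners at (87,333), (193,370), (308,137) and (217,127).

```bash
python3 - <<'E'
from h import *
S=env.camera_model('scene');D=env.camera_model('side')
s=lambda u,v:(240+u/2.846-.3,100+v/2.848-.3)
d=lambda u,v:(250+(u-370)/4-.4,150+v/4-.4)
f=lambda n,P:print(n,np.round(P,4))
f('cap s',onz(S,s(69,438),.088));f('cap d',onz(D,d(474,358),.088));f('tri',tri([S,D],[s(69,438),d(474,358)]))
f('cup s',onz(S,s(192,225),.055));f('cup d',onz(D,d(571,207),.055));f('tri',tri([S,D],[s(192,225),d(571,207)]))
f('knob s top',onz(S,s(286,43),.152));f('knob s bot',onz(S,s(282,74),.108));f('knob d top',onz(D,d(648,17),.152));f('knob d bot',onz(D,d(648,62),.108))
f('hub s',onz(S,s(242,107),.107));f('hub d',onz(D,d(612,90),.107))
for p in [(87,333),(193,370),(308,137),(217,127)]: f('plate',onz(S,s(*p),.012))
f('red1 cap s',onz(S,s(130,353),.088));f('red1 d',onz(D,d(528,288),.088))
f('red2 cap s',onz(S,s(175,474),.088));f('red2 d',onz(D,d(612,381),.088))
f('purple s',onz(S,(225,267),.088));f('med s',onz(S,(202,233),.115))
E
```

```text
cap s [0.5278 0.3007 0.088 ]
cap d [0.5275 0.3013 0.088 ]
tri [0.528  0.3003 0.0873]
cup s [0.5707 0.0135 0.055 ]
cup d [0.568  0.0184 0.055 ]
tri [0.5722 0.009  0.0499]
knob s top [ 0.5675 -0.1664  0.152 ]
knob s bot [ 0.5705 -0.1722  0.108 ]
knob d top [ 0.5684 -0.166   0.152 ]
knob d bot [ 0.5687 -0.1713  0.108 ]
hub s [ 0.5828 -0.1081  0.107 ]
hub d [ 0.5778 -0.103   0.107 ]
plate [0.6071 0.1491 0.012 ]
plate [0.5004 0.1374 0.012 ]
plate [ 0.5446 -0.2013  0.012 ]
plate [ 0.6366 -0.1665  0.012 ]
red1 cap s [0.5295 0.2008 0.088 ]
red1 d [0.5293 0.2043 0.088 ]
red2 cap s [0.4374 0.2875 0.088 ]
red2 d [0.4358 0.2927 0.088 ]
purple s [0.5837 0.3757 0.088 ]
med s [0.6708 0.3397 0.115 ]
```

```bash
cat >> h.py <<'E'
def plan(tgt,yaw=None,smax=.95,nrows=None,cmd=None):
    """rows (x,y,z,rx,ry,rz) in move units from the present (or given) pose to tgt, tool down at yaw"""
    s=env.state();p=np.array(s['tool_pos']) if cmd is None else np.array(cmd[0]);Q=R.from_euler('xyz',s['tool_rot'] if cmd is None else cmd[1])
    y0=Q.as_euler('xyz')[2];T=R.from_euler('xyz',[np.pi,0,y0 if yaw is None else yaw])
    rv=(Q.inv()*T).as_rotvec()/np.radians(6);dl=Q.inv().apply(np.array(tgt)-p)/.03
    print('shift total',np.round(dl,2),'turn total',np.round(rv,2))
E
python3 - <<'E'
from h import *
S=env.camera_model('scene')
for p in [(395,92),(310,70),(410,0),(360,100)]: print(np.round(onz(S,p,0),3))
plan((.50,-.25,.24),-.785)
c=((.5,-.25,.24),(np.pi,0,-.785)); plan((.528,.30,.19),-.785,cmd=c)
E
```

```text
[ 0.531 -0.56   0.   ]
[ 0.854 -0.532  0.   ]
[ 0.73  -1.249  0.   ]
[ 0.618 -0.456  0.   ]
shift total [ -7.85 -13.37  -0.03] turn total [-0.    0.01 -4.57]
shift total [-12.3  -13.63   1.67] turn total [0. 0. 0.]
```

Call:
{"method": "apply_moves", "body": {"moves": [0, 0, 0, 0, 0, -0.91, 1, 0, 0, 0, 0, 0, -0.91, 1, 0, 0, 0, 0, 0, -0.91, 1, 0, 0, 0, 0, 0, -0.91, 1, 0, 0, 0, 0, 0, -0.93, 1]}}

```text
time_s: 0.52
tool_pos: [0.1888, -0.5957, 0.239]
tool_rot: [-3.141, 0.001, -0.781]
contact_force: [-0.2, 0.2, -0.4]
gripper_width: 0.0854
```

```bash
python3 - <<'E'
from h import *
print(env.state()['tool_rot'],env.state()['joint_pos'])
plan((.50,-.25,.24),-.785)
E
```

```text
[-3.14123989e+00  5.33539442e-04 -7.80724265e-01] [-1.36957236e+00  4.91322097e-01  1.55921256e+00 -3.35601475e-06
  1.09169760e+00 -5.88846449e-01]
shift total [ -0.74 -15.49  -0.03] turn total [-0.    0.01  0.04]
```

Call:
{"method": "apply_moves", "body": {"moves": [-0.05, -1, 0, 0, 0, 0, 1, -0.05, -1, 0, 0, 0, 0, 1, -0.05, -1, 0, 0, 0, 0, 1, -0.05, -1, 0, 0, 0, 0, 1, -0.05, -1, 0, 0, 0, 0, 1]}}

```text
time_s: 0.93
tool_pos: [0.2902, -0.4832, 0.239]
tool_rot: [-3.141, 0.0, -0.786]
contact_force: [-0.1, -0.2, 0.3]
gripper_width: 0.0855
```

Call:
{"method": "apply_moves", "body": {"moves": [-0.05, -1, 0, 0, 0, 0, 1, -0.05, -1, 0, 0, 0, 0, 1, -0.05, -1, 0, 0, 0, 0, 1, -0.05, -1, 0, 0, 0, 0, 1, -0.05, -1, 0, 0, 0, 0, 1]}}

```text
time_s: 1.35
tool_pos: [0.391, -0.3718, 0.2391]
tool_rot: [-3.142, 0.0, -0.786]
contact_force: [0.1, -0.5, -0.1]
gripper_width: 0.0855
```

Call:
{"method": "apply_moves", "body": {"moves": [-0.05, -1, 0, 0, 0, 0, 1, -0.05, -1, 0, 0, 0, 0, 1, -0.05, -1, 0, 0, 0, 0, 1, -0.05, -1, 0, 0, 0, 0, 1, -0.05, -1, 0, 0, 0, 0, 1]}}

```text
time_s: 1.77
tool_pos: [0.4918, -0.2604, 0.2391]
tool_rot: [3.141, 0.0, -0.785]
contact_force: [-0.1, -0.7, 0.6]
gripper_width: 0.0855
```

```bash
python3 - <<'E'
from h import *
plan((.5255,.30,.19),-.785)
E
```

```text
shift total [-12.41 -14.     1.64] turn total [ 0.  0. -0.]
```

Call:
{"method": "apply_moves", "body": {"moves": [-0.83, -0.93, 0, 0, 0, 0, 1, -0.83, -0.93, 0, 0, 0, 0, 1, -0.83, -0.93, 0, 0, 0, 0, 1, -0.83, -0.93, 0, 0, 0, 0, 1, -0.83, -0.93, 0, 0, 0, 0, 1]}}

```text
time_s: 2.18
tool_pos: [0.5013, -0.0733, 0.2391]
tool_rot: [3.141, 0.0, -0.786]
contact_force: [1.0, -0.6, 0.1]
gripper_width: 0.0859
```

```bash
python3 - <<'E'
from h import *
import json
m=env.camera_model('wrist');cv2.imwrite('pics/w1.png',env.get_image('wrist'))
np.save('w1.npy',m,allow_pickle=True);print(m)
for P in [(.583,-.109,.107),(.57,.0155,.055),(.569,-.169,.152),(.528,.3,.088)]: print(proj(m,P))
E
```

```text
{'fx': 319.54999277954545, 'fy': 319.54999277954545, 'cx': 281.39327005840164, 'cy': 213.9580268069844, 'origin': array([ 0.5548079 , -0.0208769 ,  0.37291855]), 'attitude': array([ 2.84529212e+00,  4.53568660e-04, -7.85921821e-01])}
[[380.12625824 169.44694702]]
[[265.21594045  74.89179926]]
[[435.12961353 248.77852325]]
[[ -89.26713089 -211.20617404]]
```

Call:
{"method": "apply_moves", "body": {"moves": [-0.83, -0.93, 0, 0, 0, 0, 1, -0.83, -0.93, 0, 0, 0, 0, 1, -0.83, -0.93, 0, 0, 0, 0, 1, -0.83, -0.93, 0, 0, 0, 0, 1, -0.83, -0.93, 0, 0, 0, 0, 1]}}

```text
time_s: 2.65
tool_pos: [0.512, 0.1134, 0.2392]
tool_rot: [3.141, 0.0, -0.786]
contact_force: [0.6, -1.1, 0.2]
gripper_width: 0.0855
```

```bash
python3 - <<'E'
from h import *
m=env.camera_model('wrist');im=env.get_image('wrist');cv2.imwrite('pics/w2.png',im)
np.save('w2.npy',m,allow_pickle=True)
for P in [(.583,-.109,.107),(.57,.0155,.055),(.569,-.169,.152),(.528,.3,.088)]: print(proj(m,P))
cv2.imwrite('pics/w12.png',cv2.resize(np.vstack([cv2.imread('pics/w1.png'),im]),None,fx=.714,fy=.714,interpolation=3))
E
```

```text
[[496.44468594 313.9826877 ]]
[[386.23586961 219.38251788]]
[[554.98269128 396.10325023]]
[[127.93082497  25.97781486]]
```

```bash
python3 - <<'E'
import cv2,numpy as np
a=cv2.imread('pics/w1.png')[30:330,180:560];b=cv2.imread('pics/w2.png')[0:300,60:460]
cv2.imwrite('pics/w12.png',np.hstack([a,b]));print(a.shape,b.shape)
E
```

```text
(300, 380, 3) (300, 400, 3)
```

View pics/w12.png

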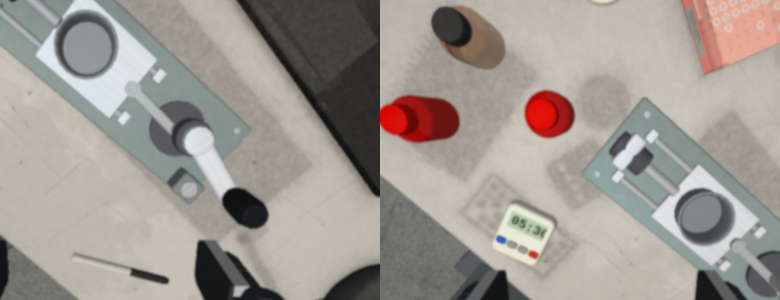

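```bash
python3 - <<'E'
from h import *
def crop(n,x,y,w,k): return cv2.resize(cv2.imread(f'pics/{n}.png')[y:y+w,x:x+w],(k,k),interpolation=cv2.INTER_CUBIC)
cv2.imwrite('pics/z.png',np.vstack([np.hstack([crop('w2',100,0,60,300),crop('w1',400,215,60,300)]),np.hstack([crop('w1',345,140,60,300),crop('w2',340,175,90,300)])]))
E
```

```text
(no output)
```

View pics/z.png

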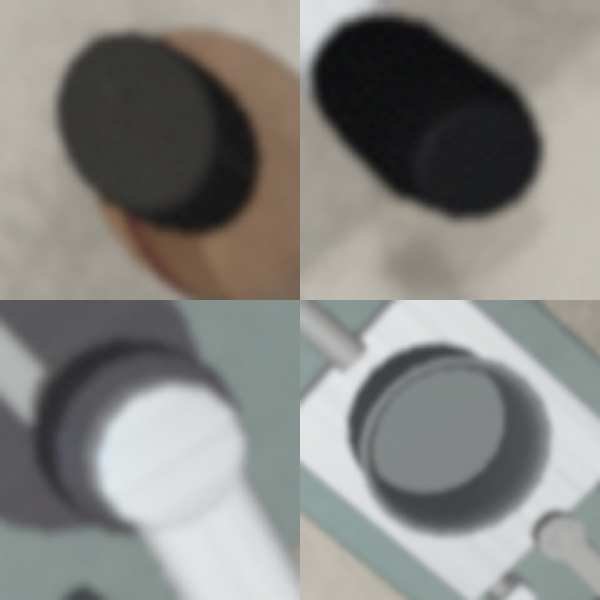

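```bash
python3 - <<'E'
from h import *
a=np.load('w1.npy',allow_pickle=True).item();b=np.load('w2.npy',allow_pickle=True).item()
for n,m,p,z in [('cap',b,(127,24.2),.088),('knob',a,(435.4,246.4),.152),('hub',a,(378.6,171),.107),('cup',b,(386.9,218.9),.055),('cup1',a,(267,74),.055)]: print(n,np.round(onz(m,p,z),4))
plan((.5275,.3015,.10),-.785)
plan((.5275,.3015,.039),-.785)
E
```

```text
cap [0.5285 0.3013 0.088 ]
knob [ 0.5703 -0.1676  0.152 ]
hub [ 0.5813 -0.1091  0.107 ]
cup [0.5708 0.0154 0.055 ]
cup1 [0.5717 0.0149 0.055 ]
shift total [-3.94 -4.69  4.65] turn total [-0.01  0.01  0.02]
shift total [-3.94 -4.68  6.68] turn total [-0.01  0.01  0.02]
```

Call:
{"method": "apply_moves", "body": {"moves": [-0.79, -0.94, 0.4, 0, 0, 0, 1, -0.79, -0.94, 0.4, 0, 0, 0, 1, -0.79, -0.94, 0.4, 0, 0, 0, 1, -0.79, -0.94, 0.4, 0, 0, 0, 1, -0.79, -0.94, 0.4, 0, 0, 0, 1]}}

```text
time_s: 3.12
tool_pos: [0.528, 0.2968, 0.1784]
tool_rot: [3.141, 0.0, -0.785]
contact_force: [1.3, 0.2, 0.6]
gripper_width: 0.0857
```

```bash
python3 - <<'E'
from h import *
m=env.camera_model('wrist');im=env.get_image('wrist');cv2.imwrite('pics/w3.png',im)
plan((.528,.301,.039),-.785)
E
```

```text
shift total [0.03 0.   4.57] turn total [0.01 0.02 0.02]
```

Call:
{"method": "apply_moves", "body": {"moves": [0.03, 0, 0.9, 0, 0, 0, 1, 0, 0, 1, 0, 0, 0, 1, 0, 0, 1, 0, 0, 0, 1, 0, 0, 0.97, 0, 0, 0, 1, 0, 0, 0.7, 0, 0, 0, 1]}}

```text
time_s: 3.58
tool_pos: [0.528, 0.294, 0.0395]
tool_rot: [3.139, 0.001, -0.785]
contact_force: [-0.5, -1.1, -0.9]
gripper_width: 0.085
```

Call:
{"method": "apply_moves", "body": {"moves": [0, 0, 0, 0, 0, 0, -0.2, 0, 0, 0, 0, 0, 0, -1, 0, 0, 0, 0, 0, 0, -1, 0, 0, 0, 0, 0, 0, -1, 0, 0, 0, 0, 0, 0, -1], "newtons": 40}}

```text
time_s: 4.0
tool_pos: [0.5295, 0.2948, 0.0439]
tool_rot: [-3.139, -0.001, -0.785]
contact_force: [-1.1, -0.3, 4.7]
gripper_width: 0.0438
```

Call:
{"method": "apply_moves", "body": {"moves": [0, 0, 0, 0, 0, 0, -1, 0, 0, 0, 0, 0, 0, -1, 0, 0, 0, 0, 0, 0, -1, 0, 0, 0, 0, 0, 0, -1, 0, 0, -0.1, 0, 0, 0, -1]}}

```text
time_s: 4.42
tool_pos: [0.5291, 0.2946, 0.046]
tool_rot: [-3.141, -0.001, -0.785]
contact_force: [-0.8, -0.6, -0.8]
gripper_width: 0.0434
```

```bash
python3 - <<'E'
from h import *
print(env.state());im=env.get_image('wrist');b=env.get_image('scene');print(env.state()['tool_pos'],env.state()['contact_force'])
cv2.imwrite('pics/g1.png',np.hstack([cv2.resize(im,None,fx=.8,fy=.8),cv2.resize(b[180:320,180:340],None,fx=2.1,fy=2.4)]))
E
```

```text
{'time_s': 4.4167, 'joint_pos': array([ 3.99030596e-01,  7.07224599e-01,  1.76731711e+00, -2.43188339e-04,
        6.65840942e-01,  1.18450292e+00]), 'joint_vel': array([ 0.00012028, -0.05186983, -0.01269769, -0.00072154,  0.07944225,
        0.0004855 ]), 'joint_torque': array([ 6.72421278e-02, -6.64764619e+01, -1.72719544e+01,  2.63870921e-02,
       -2.27458477e-01, -5.37640631e-05]), 'tool_pos': array([0.52908981, 0.29456959, 0.04600007]), 'tool_rot': array([-3.14052851e+00, -5.95240461e-04, -7.85281489e-01]), 'contact_force': array([-0.84555264, -0.57525029, -0.77437935]), 'moment': array([ 0.02457661, -0.00376692,  0.05009386]), 'gripper_width': 0.04343604720023953}
[0.52911551 0.29450826 0.04607057] [ 0.56790806 -0.66193584 -0.6529728 ]
```

View pics/g1.png

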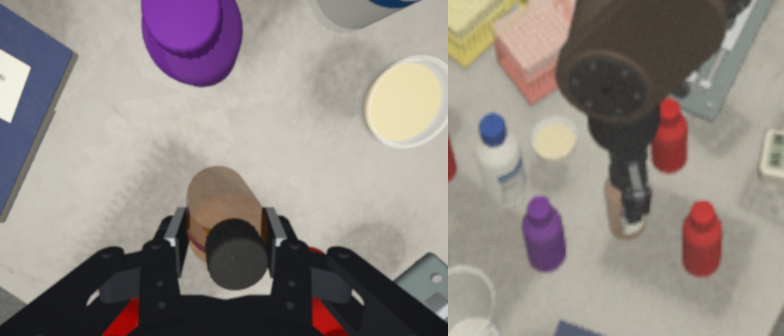

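Brown bottle is held: cap at (237,254) in the left panel, between the pads, with neighbours undisturbed. Lifting, then re-measuring it in the hand.

Call:
{"method": "apply_moves", "body": {"moves": [0, 0, -0.3, 0, 0, 0, -1, 0, 0, -0.6, 0, 0, 0, -1, 0, 0, -0.8, 0, 0, 0, -1, 0, 0, -0.8, 0, 0, 0, -1, 0, 0, -0.8, 0, 0, 0, -1]}}

```text
time_s: 4.93
tool_pos: [0.5287, 0.2943, 0.1457]
tool_rot: [3.141, -0.0, -0.785]
contact_force: [0.6, 0.1, -0.9]
gripper_width: 0.0439
```

Call:
{"method": "apply_moves", "body": {"moves": [0, 0, -0.8, 0, 0, 0, -1, 0, 0, -0.3, 0, 0, 0, -1, 0, 0, 0, 0, 0, 0, -1, 0, 0, 0, 0, 0, 0, -1]}}

```text
time_s: 5.27
tool_pos: [0.5286, 0.2943, 0.1768]
tool_rot: [3.141, -0.0, -0.785]
contact_force: [-0.6, -0.6, -1.8]
gripper_width: 0.0435
```

```bash
python3 - <<'E'
from h import *
s=env.state();m=env.camera_model('wrist');im=env.get_image('wrist');cv2.imwrite('pics/w4.png',im)
np.save('w4.npy',m,allow_pickle=True)
print(s['tool_pos'],s['tool_rot'],s['contact_force'],s['gripper_width'])
m=env.camera_model('side');b=env.get_image('side');cv2.imwrite('pics/s4.png',b)
P=np.array(s['tool_pos']);print(proj(m,[P,P-[0,0,.044]]))
c=proj(m,P)[0].astype(int);x,y=c-50
cv2.imwrite('pics/g2.png',np.hstack([cv2.resize(im[230:400,210:390],(424,400),interpolation=2),cv2.resize(b[y:y+100,x:x+94],(376,400),interpolation=2)]));print(x,y)
plan((.571,.0155,.16),-.785)
E
```

```text
[0.52859796 0.29432489 0.17683003] [ 3.14147110e+00 -7.45269345e-05 -7.85451716e-01] [-0.60691415 -0.6194461  -1.79047762] 0.04349630535171093
[[275.78037669 207.65755506]
 [276.04196655 222.82113633]]
225 157
shift total [7.58 5.56 0.53] turn total [ 0.02  0.01 -0.  ]
```

View pics/g2.png

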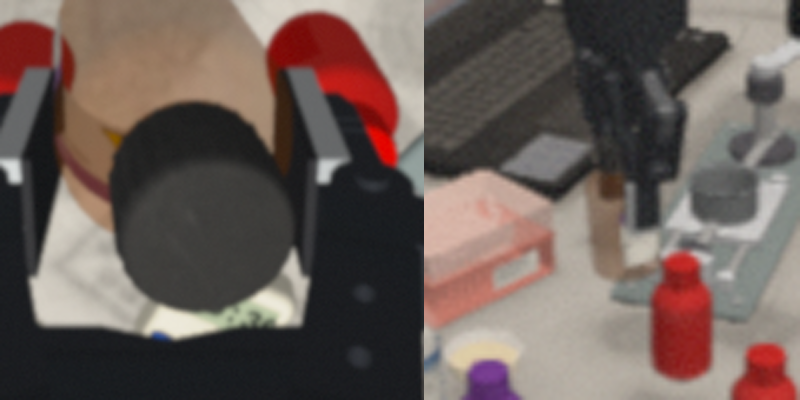

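```bash
cat > ov.py <<'E'
from h import *
s=env.state();P=np.array(s['tool_pos']);Q=rot(s['tool_rot'])
w=np.load('w4.npy',allow_pickle=True).item();d=env.camera_model('side');S=env.camera_model('scene')
p=onz(w,(297.1,329.9),.1768+.046);print('cap in tool',np.round(Q.T@(p-P),4))
t=np.linspace(0,2*np.pi,60)
out=[]
for tau in (0,6):
    T=R.from_rotvec(np.radians(tau)*np.array([1,0,0])).as_matrix()
    im=cv2.imread('pics/w4.png');b=cv2.imread('pics/s4.png');k=4
    im=cv2.resize(im,None,fx=2,fy=2,interpolation=2);b=cv2.resize(b,None,fx=k,fy=k,interpolation=2)
    for h,r in((0,.022),(.058,.022),(.088,.0135)):
        # bottle point in tool: z down; bottle base at tool z=+.042; pivot at TCP-11mm
        L=np.c_[r*np.cos(t),r*np.sin(t)-.0,np.full(60,.042-h+.011)]@T.T+[0,(-.0039),-.011]
        X=P+L@Q.T
        cv2.polylines(im,[np.round(proj(w,X)*2+.5).astype(int)],True,(0,255,0));cv2.polylines(b,[np.round(proj(d,X)*k+1.5).astype(int)],True,(0,255,0))
    out.append(np.hstack([im[200:780,400:800][:300+200],b[760:1160+100,980:1380]]))
cv2.imwrite('pics/ov.png',cv2.resize(np.vstack(out),None,fx=.6,fy=.6) if 0 else np.hstack([o[:, :] for o in out])[:, :])
o=cv2.resize(np.hstack(out),(1600//2,250));a=np.vstack([cv2.resize(x,(480,300)) for x in out]);cv2.imwrite('pics/ov.png',a)
E
python3 ov.py
```

```text
cap in tool [ 0.0058 -0.0091 -0.0471]
```

View pics/ov.png

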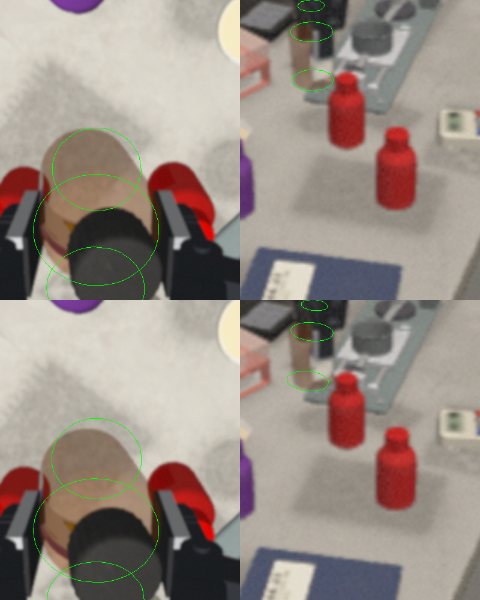

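The bottle hangs tilted in the jaws, by about 7° about tool y and 3° about tool x. I'll tilt the tool to bring the bottle upright.

Call:
{"method": "apply_moves", "body": {"moves": [0, 0, 0, 0.19, 0.41, 0, -1, 0, 0, 0, 0.19, 0.41, 0, -1, 0, 0, 0, 0.18, 0.41, 0, -1, 0, 0, 0, 0, 0, 0, -1]}}

```text
time_s: 5.7
tool_pos: [0.5276, 0.2945, 0.1755]
tool_rot: [-3.085, -0.129, -0.788]
contact_force: [-0.7, -0.5, -1.0]
gripper_width: 0.0434
```

```bash
cat > go.py <<'E'
import sys
from h import *
def base(s): return np.array(s['tool_pos'])+rot(s['tool_rot'])@[-.0055,-.0039,.042]
if __name__=='__main__':
    s=env.state();b=base(s);t=np.array(eval(sys.argv[1]))
    print(s['tool_pos'],s['tool_rot'],'base',np.round(b,4),'units',np.round(rot(s['tool_rot']).T@(t-b)/.03,2),s['contact_force'])
E
python3 go.py "(.571,.0155,.12)"
```

```text
[0.52757595 0.29453574 0.17553619] [-3.08483126 -0.12940701 -0.78804949] base [0.532  0.299  0.1335] units [7.5  5.81 1.1 ] [-0.67882583 -0.54725515 -1.02284093]
```

Call:
{"method": "apply_moves", "body": {"moves": [0.4, 0.3, 0.06, 0, 0, 0, -1, 0.65, 0.5, 0.1, 0, 0, 0, -1, 0.65, 0.5, 0.1, 0, 0, 0, -1, 0.65, 0.5, 0.1, 0, 0, 0, -1, 0.65, 0.5, 0.1, 0, 0, 0, -1]}}

```text
time_s: 6.12
tool_pos: [0.5448, 0.1804, 0.1699]
tool_rot: [-3.084, -0.126, -0.789]
contact_force: [0.5, -0.7, -0.6]
gripper_width: 0.0435
```

Call:
{"method": "apply_moves", "body": {"moves": [0.65, 0.5, 0.1, 0, 0, 0, -1, 0.65, 0.5, 0.1, 0, 0, 0, -1, 0.65, 0.5, 0.1, 0, 0, 0, -1, 0.65, 0.5, 0.1, 0, 0, 0, -1, 0.65, 0.5, 0.1, 0, 0, 0, -1]}}

```text
time_s: 6.53
tool_pos: [0.5622, 0.0577, 0.1633]
tool_rot: [-3.084, -0.126, -0.789]
contact_force: [0.7, -0.0, -1.3]
gripper_width: 0.0432
```

Call:
{"method": "apply_moves", "body": {"moves": [0.6, 0.46, 0.06, 0, 0, 0, -1, 0.4, 0.3, 0.06, 0, 0, 0, -1, 0, 0, 0, 0, 0, 0, -1, 0, 0, 0, 0, 0, 0, -1]}}

```text
time_s: 6.87
tool_pos: [0.5676, 0.0209, 0.1624]
tool_rot: [-3.084, -0.127, -0.791]
contact_force: [0.5, 1.5, -1.1]
gripper_width: 0.0434
```

```bash
python3 go.py "(.571,.0155,.065)"; python3 - <<'E'
from h import *
from go import base
s=env.state();B=base(s);t=np.linspace(0,2*np.pi,60);o=[]
for n,k in(('side',4),('scene',4)):
    m=env.camera_model(n);im=cv2.resize(env.get_image(n),None,fx=k,fy=k,interpolation=2)
    for c,r,col in((B,.022,(0,255,0)),(B+[0,0,.058],.022,(0,255,0)),(B+[0,0,.088],.0135,(0,255,0)),(np.array([.571,.0155,.055]),.0275,(0,0,255))):
        X=c+np.c_[r*np.cos(t),r*np.sin(t),0*t];cv2.polylines(im,[np.round(proj(m,X)*k+1.5).astype(int)],True,col)
    c=(proj(m,B)[0]*k).astype(int);o.append(im[c[1]-280:c[1]+220,c[0]-200:c[0]+200])
cv2.imwrite('pics/p1.png',np.hstack(o))
E
```

```text
[0.56761669 0.02091532 0.16242775] [-3.08356602 -0.12667189 -0.79096294] base [0.572  0.0255 0.1204] units [-0.02  0.37  1.84] [ 0.50270404  1.48062806 -1.08259274]
```

View pics/p1.png

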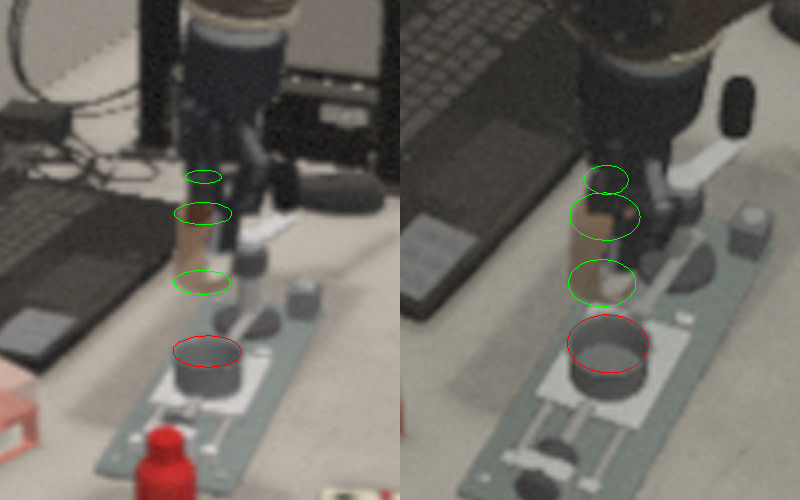

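Call:
{"method": "apply_moves", "body": {"moves": [-0.01, 0.2, 0.2, 0, 0, 0, -1, 0, 0.17, 0.44, 0, 0, 0, -1, 0, 0, 0.5, 0, 0, 0, -1, 0, 0, 0.4, 0, 0, 0, -1, 0, 0, 0.2, 0, 0, 0, -1]}}

```text
time_s: 7.38
tool_pos: [0.5658, 0.0119, 0.1092]
tool_rot: [-3.084, -0.127, -0.788]
contact_force: [0.1, 0.1, -2.2]
gripper_width: 0.0435
```

```bash
python3 go.py "(.571,.0155,.055)"; python3 go.py "(.571,.0155,.028)"
```

```text
[0.56584624 0.01186711 0.10918206] [-3.08398169 -0.12701698 -0.78821864] base [0.5702 0.0164 0.0671] units [-0.01  0.03  0.4 ] [ 0.11232161  0.07673128 -2.20238501]
[0.56584624 0.01186711 0.10918206] [-3.08398169 -0.12701698 -0.78821864] base [0.5702 0.0164 0.0671] units [-0.12  0.08  1.3 ] [ 0.11232161  0.07673128 -2.20238501]
```

Call:
{"method": "apply_moves", "body": {"moves": [-0.01, 0.03, 0.2, 0, 0, 0, -1, -0.02, 0.01, 0.2, 0, 0, 0, -1, -0.03, 0.01, 0.2, 0, 0, 0, -1, -0.02, 0.01, 0.15, 0, 0, 0, -1, 0, 0, 0, 0, 0, 0, -1]}}

```text
time_s: 7.8
tool_pos: [0.5663, 0.0107, 0.0875]
tool_rot: [-3.083, -0.128, -0.789]
contact_force: [0.1, -0.5, -1.3]
gripper_width: 0.0435
```

```bash
python3 go.py "(.571,.0155,.028)"
```

```text
[0.56633216 0.01074297 0.08746122] [-3.08335052 -0.12802299 -0.78903146] base [0.5707 0.0153 0.0454] units [-0.07  0.02  0.58] [ 0.08006325 -0.45941961 -1.27823585]
```

No side force, and the base is about 10 mm inside the rim. I'll lower on slowly.

Call:
{"method": "apply_moves", "body": {"moves": [-0.02, 0.01, 0.13, 0, 0, 0, -1, -0.02, 0.01, 0.13, 0, 0, 0, -1, -0.01, 0.01, 0.1, 0, 0, 0, -1, -0.01, 0, 0.08, 0, 0, 0, -1, 0, 0, 0, 0, 0, 0, -1]}}

```text
time_s: 8.22
tool_pos: [0.5664, 0.0106, 0.0744]
tool_rot: [-3.083, -0.128, -0.789]
contact_force: [-0.6, 0.5, -1.0]
gripper_width: 0.0433
```

Call:
{"method": "apply_moves", "body": {"moves": [0, 0, 0.05, 0, 0, 0, -1, 0, 0, 0.05, 0, 0, 0, -1, 0, 0, 0.05, 0, 0, 0, -1]}}

```text
time_s: 8.47
tool_pos: [0.5673, 0.0104, 0.0705]
tool_rot: [-3.082, -0.129, -0.789]
contact_force: [-1.0, 3.3, 11.8]
gripper_width: 0.0432
```

```bash
python3 go.py "(.571,.0155,.028)"
```

```text
[0.56728867 0.01039151 0.07047439] [-3.08231511 -0.12914982 -0.78938342] base [0.5718 0.0149 0.0284] units [-0.03  0.01  0.01] [-1.0065288   3.27920817 11.78250923]
```

Call:
{"method": "apply_moves", "body": {"moves": [0, 0, 0, 0, 0, 0, 0.1, 0, 0, 0, 0, 0, 0, 0.4, 0, 0, 0, 0, 0, 0, 0.8, 0, 0, 0, 0, 0, 0, 1, 0, 0, 0, 0, 0, 0, 1]}}

```text
time_s: 8.88
tool_pos: [0.5671, 0.0104, 0.0705]
tool_rot: [-3.083, -0.129, -0.789]
contact_force: [0.1, -0.3, -0.3]
gripper_width: 0.0853
```

Call:
{"method": "apply_moves", "body": {"moves": [0, 0, 0, 0, 0, 0, 1, 0.01, 0, -0.1, 0, 0, 0, 1, 0.05, -0.02, -0.4, 0, 0, 0, 1, 0.08, -0.03, -0.6, 0, 0, 0, 1, 0.1, -0.04, -0.8, 0, 0, 0, 1]}}

```text
time_s: 9.3
tool_pos: [0.5658, 0.0101, 0.1276]
tool_rot: [-3.084, -0.127, -0.789]
contact_force: [-0.2, -1.1, 0.1]
gripper_width: 0.0854
```

Call:
{"method": "apply_moves", "body": {"moves": [0.1, -0.04, -0.8, 0, 0, 0, 1, 0.1, -0.04, -0.8, 0, 0, 0, 1, 0.1, -0.04, -0.8, 0, 0, 0, 1, 0, 0, 0, -0.28, -0.61, 0, 1, 0, 0, 0, -0.28, -0.62, 0, 1]}}

```text
time_s: 9.72
tool_pos: [0.5657, 0.0102, 0.203]
tool_rot: [-3.14, 0.0, -0.785]
contact_force: [0.6, -0.6, -0.9]
gripper_width: 0.0856
```

```bash
python3 - <<'E'
from h import *
s=env.state();print(s['tool_pos'],s['tool_rot'])
m=env.camera_model('wrist');w=env.get_image('wrist');a=env.get_image('side');b=env.get_image('scene');cv2.imwrite('pics/w5.png',w);np.save('w5.npy',m,allow_pickle=True)
c=cv2.resize(a[130:255,250:350],(400,500),interpolation=2);d=cv2.resize(b[90:230,255:367],(400,500),interpolation=2)
cv2.imwrite('pics/p2.png',np.hstack([c,d]))
plan((.5695,-.168,.20),-.785)
E
```

```text
[0.56572869 0.01024812 0.20299331] [-3.14030117e+00  8.80361782e-05 -7.84673120e-01]
shift total [4.26 4.1  0.02] turn total [-0.01 -0.01 -0.01]
```

View pics/p2.png

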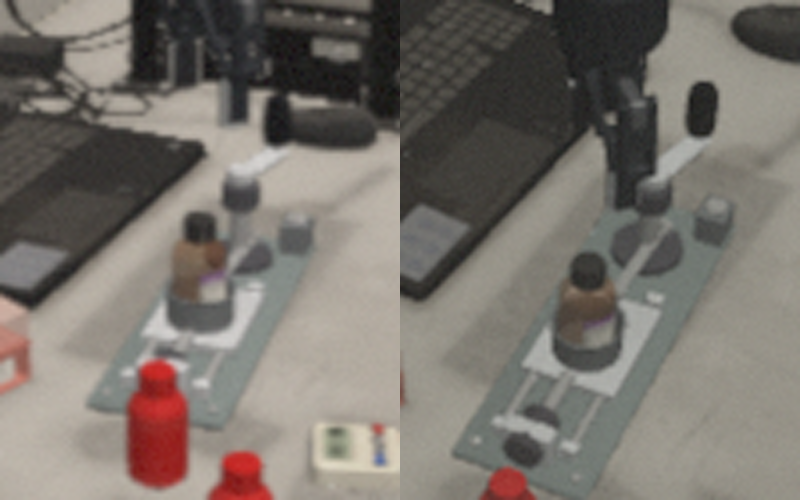

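Bottle stands upright in the cup in both views, caps at (200,225) and (588,268). Next is the handle.

Call:
{"method": "apply_moves", "body": {"moves": [0.5, 0.5, 0, 0, 0, 0, 1, 0.8, 0.8, 0, 0, 0, 0, 1, 0.8, 0.8, 0, 0, 0, 0, 1, 0.8, 0.8, 0, 0, 0, 0, 1, 0.8, 0.7, 0, 0, 0, 0, 1]}}

```text
time_s: 10.28
tool_pos: [0.5671, -0.1464, 0.2003]
tool_rot: [3.141, -0.002, -0.785]
contact_force: [0.0, -0.4, 0.4]
gripper_width: 0.0854
```

Call:
{"method": "apply_moves", "body": {"moves": [0.5, 0.45, 0, 0, 0, 0, 1, 0, 0, 0, 0, 0, 0, 1, 0, 0, 0, 0, 0, 0, 1]}}

```text
time_s: 10.53
tool_pos: [0.5684, -0.1657, 0.2]
tool_rot: [3.141, -0.001, -0.787]
contact_force: [0.2, 0.6, 0.1]
gripper_width: 0.0858
```

```bash
python3 - <<'E'
from h import *
m=env.camera_model('wrist');w=env.get_image('wrist');cv2.imwrite('pics/w6.png',w)
print(proj(m,[(.5695,-.168,.152),(.583,-.109,.107)]))
a=np.load('w5.npy',allow_pickle=True).item();print(proj(a,[(.5695,-.168,.152),(.571,.0155,.116)]))
for f in('w5','w6'):
  g=cv2.imread(f'pics/{f}.png').max(2);n,l,st,c=cv2.connectedComponentsWithStats((g<40).astype(np.uint8))
  print(f,[(st[i].tolist(),c[i].round(1).tolist()) for i in range(1,n) if st[i,4]>300])
plan((.5695,-.168,.124),-.785)
E
```

```text
[[284.17505291 245.38305845]
 [237.74764847 152.89133399]]
[[455.86755726 399.10305928]
 [280.54021051 214.15750811]]
w5 [([386, 0, 74, 154, 660], [416.3, 82.5]), ([448, 155, 112, 150, 696], [509.6, 235.7]), ([0, 270, 560, 150, 34034], [282.3, 372.5])]
w6 [([314, 0, 176, 221, 1107], [407.0, 117.4]), ([78, 4, 30, 46, 619], [96.3, 31.2]), ([269, 212, 34, 45, 1028], [286.8, 233.0]), ([0, 272, 560, 148, 34782], [287.7, 371.8])]
shift total [0.1  0.05 2.54] turn total [ 0.   -0.   -0.01]
```

Call:
{"method": "apply_moves", "body": {"moves": [0.1, 0.05, 0.3, 0, 0, 0, 1, 0, 0, 0.6, 0, 0, 0, 1, 0, 0, 0.7, 0, 0, 0, 1, 0, 0, 0.6, 0, 0, 0, 1, 0, 0, 0.34, 0, 0, 0, 1]}}

```text
time_s: 11.0
tool_pos: [0.5693, -0.167, 0.122]
tool_rot: [3.141, 0.002, -0.784]
contact_force: [-0.5, 0.8, -0.3]
gripper_width: 0.0855
```

Call:
{"method": "apply_moves", "body": {"moves": [0, 0, 0, 0, 0, 0, 0, 0, 0, 0, 0, 0, 0, -0.3, 0, 0, 0, 0, 0, 0, -0.5, 0, 0, 0, 0, 0, 0, -0.7, 0, 0, 0, 0, 0, 0, -1], "newtons": 60}}

```text
time_s: 11.42
tool_pos: [0.5704, -0.1684, 0.1253]
tool_rot: [-3.141, -0.002, -0.785]
contact_force: [0.3, -0.2, 0.9]
gripper_width: 0.0257
```

Call:
{"method": "apply_moves", "body": {"moves": [0, 0, 0, 0, 0, 0, -1, 0, 0, 0, 0, 0, 0, -1, 0, 0, 0, 0, 0, 0, -1]}}

```text
time_s: 11.67
tool_pos: [0.5704, -0.1683, 0.1255]
tool_rot: [-3.141, -0.001, -0.786]
contact_force: [-1.3, 1.2, 6.3]
gripper_width: 0.0232
```

```bash
python3 - <<'E'
from h import *
s=env.state();print(s['tool_pos'],s['tool_rot'],s['contact_force'],s['moment'],s['gripper_width'])
m=env.camera_model('wrist');w=env.get_image('wrist');cv2.imwrite('pics/w7.png',w)
cv2.imwrite('pics/h1.png',np.hstack([w[:,60:480],cv2.resize(env.get_image('side')[100:240,280:360],(240,420))]))
print(proj(m,[(.583,-.109,.107)]))
E
```

```text
[ 0.57036013 -0.16834604  0.12549112] [-3.14087078e+00 -1.40996122e-03 -7.85633244e-01] [-1.2763967   1.23963219  6.29783733] [ 0.25516085  0.18995556 -0.01096146] 0.023234846417395393
[[210.86537996 168.85404202]]
```

View pics/h1.png

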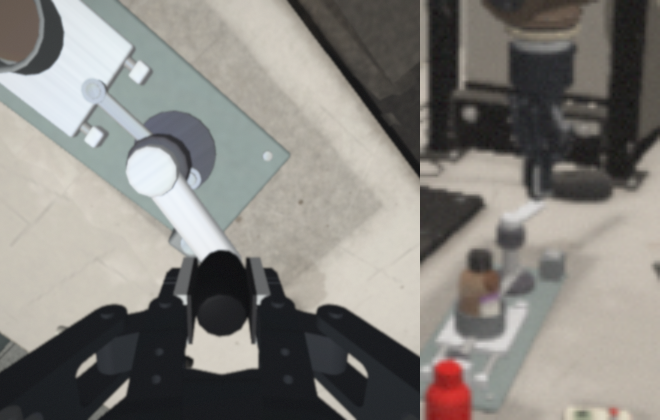

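```bash
cat > tab.py <<'E'
import sys
from h import *
C=np.array([.583,-.109]);XA=np.degrees(np.arctan2(-.994,.11))
def st():
    s=env.state();v=s['tool_pos'][:2]-C;a=np.degrees(np.arctan2(v[1],v[0]));r=np.linalg.norm(v)
    er=v/r;et=np.array([er[1],-er[0]]);f=s['contact_force']
    print('t %.2f crank(deg in turn) %.1f r %.4f z %.4f Frad %.1f Ftan %.1f Fz %.1f w %.4f'%(s['time_s'],(XA-a)%360,r,s['tool_pos'][2],f[:2]@er,f[:2]@et,f[2],s['gripper_width']),np.round(s['tool_rot'],3),np.round(s['moment'],2))
    return (XA-a)%360
def table(th0,steps,r=.060):
    th=th0+np.r_[0,np.cumsum(steps)];a=np.radians(XA-th);p=r*np.c_[np.cos(a),np.sin(a)]
    y=-.785;M=np.array([[np.cos(y),np.sin(y)],[np.sin(y),-np.cos(y)]])
    u=np.round(p@M.T/.03,2);d=np.diff(u,axis=0)
    for i in range(0,len(d),5): print('%.0f->'%th[i],'; '.join('%.2f,%.2f'%tuple(x) for x in d[i:i+5]))
if __name__=='__main__':
    t=st();table(round(t),eval(sys.argv[1]))
E
python3 tab.py "[2,3,4,5,6]+[6]*60"; python3 - <<'E'
from h import *
m=env.camera_model('wrist');P=np.r_[env.state()['tool_pos'][:2],.152];print(proj(m,P))
E
```

```text
t 11.77 crank(deg in turn) 18.4 r 0.0607 z 0.1255 Frad -0.4 Ftan 0.8 Fz 5.0 w 0.0229 [-3.141e+00 -1.000e-03 -7.860e-01] [ 0.31  0.18 -0.05]
18-> -0.06,0.04; -0.09,0.05; -0.13,0.06; -0.16,0.07; -0.20,0.06
38-> -0.21,0.03; -0.20,0.02; -0.21,-0.01; -0.21,-0.02; -0.20,-0.05
68-> -0.20,-0.08; -0.19,-0.09; -0.18,-0.11; -0.16,-0.12; -0.16,-0.15
98-> -0.13,-0.16; -0.12,-0.17; -0.10,-0.19; -0.08,-0.19; -0.06,-0.20
128-> -0.03,-0.21; -0.02,-0.20; 0.01,-0.21; 0.02,-0.21; 0.05,-0.20
158-> 0.08,-0.20; 0.09,-0.19; 0.11,-0.18; 0.12,-0.16; 0.15,-0.16
188-> 0.16,-0.13; 0.17,-0.12; 0.19,-0.10; 0.19,-0.08; 0.20,-0.06
218-> 0.21,-0.03; 0.20,-0.02; 0.21,0.01; 0.21,0.02; 0.20,0.05
248-> 0.20,0.08; 0.19,0.09; 0.18,0.11; 0.16,0.12; 0.16,0.15
278-> 0.13,0.16; 0.12,0.17; 0.10,0.19; 0.08,0.19; 0.06,0.20
308-> 0.03,0.21; 0.02,0.20; -0.01,0.21; -0.02,0.21; -0.05,0.20
338-> -0.08,0.20; -0.09,0.19; -0.11,0.18; -0.12,0.16; -0.15,0.16
368-> -0.16,0.13; -0.17,0.12; -0.19,0.10; -0.19,0.08; -0.20,0.06
[[279.88567494 317.28269175]]
```

Call:
{"method": "apply_moves", "body": {"moves": [-0.06, 0.04, -0.02, 0, 0, 0, -1, -0.09, 0.05, 0, 0, 0, 0, -1, -0.13, 0.06, 0, 0, 0, 0, -1, -0.16, 0.07, 0, 0, 0, 0, -1, -0.2, 0.06, 0, 0, 0, 0, -1]}}

```text
time_s: 12.18
tool_pos: [0.5507, -0.161, 0.1255]
tool_rot: [-3.141, -0.002, -0.786]
contact_force: [4.3, -1.6, 4.3]
gripper_width: 0.0231
```

```bash
python3 -c "
from tab import *
st()"
```

```text
t 12.18 crank(deg in turn) 38.2 r 0.0612 z 0.1255 Frad -0.9 Ftan -4.5 Fz 4.3 w 0.0231 [-3.141e+00 -2.000e-03 -7.860e-01] [-0.23 -0.77 -0.01]
```

Call:
{"method": "apply_moves", "body": {"moves": [-0.21, 0.03, 0, 0, 0, 0, -1, -0.2, 0.02, 0, 0, 0, 0, -1, -0.21, -0.01, 0, 0, 0, 0, -1, -0.21, -0.02, 0, 0, 0, 0, -1, -0.2, -0.05, 0, 0, 0, 0, -1]}}

```text
time_s: 12.6
tool_pos: [0.529, -0.1386, 0.1255]
tool_rot: [3.141, -0.002, -0.785]
contact_force: [2.3, -7.3, 4.3]
gripper_width: 0.023
```

Call:
{"method": "apply_moves", "body": {"moves": [-0.2, -0.08, 0, 0, 0, 0, -1, -0.19, -0.09, 0, 0, 0, 0, -1, -0.18, -0.11, 0, 0, 0, 0, -1, -0.16, -0.12, 0, 0, 0, 0, -1, -0.16, -0.15, 0, 0, 0, 0, -1]}}

```text
time_s: 13.02
tool_pos: [0.5213, -0.1085, 0.1255]
tool_rot: [3.14, -0.001, -0.785]
contact_force: [-1.7, -13.1, 6.5]
gripper_width: 0.0232
```

```bash
python3 -c "
from tab import *
st()"
```

```text
t 13.02 crank(deg in turn) 96.8 r 0.0617 z 0.1255 Frad 1.6 Ftan -13.1 Fz 6.5 w 0.0232 [ 3.14e+00 -1.00e-03 -7.85e-01] [-2.15  0.15 -0.03]
```

Call:
{"method": "apply_moves", "body": {"moves": [-0.13, -0.16, 0, 0, 0, 0, -1, -0.12, -0.17, 0, 0, 0, 0, -1, -0.1, -0.19, 0, 0, 0, 0, -1, -0.08, -0.19, 0, 0, 0, 0, -1, -0.06, -0.2, 0, 0, 0, 0, -1]}}

```text
time_s: 13.43
tool_pos: [0.5294, -0.0789, 0.1254]
tool_rot: [3.139, 0.0, -0.785]
contact_force: [-7.5, -14.7, 10.1]
gripper_width: 0.0227
```

Call:
{"method": "apply_moves", "body": {"moves": [-0.03, -0.21, 0, 0, 0, 0, -1, -0.02, -0.2, 0, 0, 0, 0, -1, 0.01, -0.21, 0, 0, 0, 0, -1, 0.02, -0.21, 0, 0, 0, 0, -1, 0.05, -0.2, 0, 0, 0, 0, -1]}}

```text
time_s: 13.85
tool_pos: [0.5511, -0.0573, 0.1254]
tool_rot: [3.138, 0.003, -0.785]
contact_force: [-10.9, -9.8, 14.1]
gripper_width: 0.023
```

```bash
python3 -c "
from tab import *
st()"
```

```text
t 13.85 crank(deg in turn) 154.7 r 0.0607 z 0.1254 Frad -2.6 Ftan -14.4 Fz 14.1 w 0.0230 [ 3.138e+00  3.000e-03 -7.850e-01] [-1.62  1.76 -0.  ]
```

Call:
{"method": "apply_moves", "body": {"moves": [0.08, -0.2, -0.02, 0, 0, 0, -1, 0.09, -0.19, -0.02, 0, 0, 0, -1, 0.11, -0.18, 0, 0, 0, 0, -1, 0.12, -0.16, 0, 0, 0, 0, -1, 0.15, -0.16, 0, 0, 0, 0, -1]}}

```text
time_s: 14.27
tool_pos: [0.582, -0.0493, 0.1256]
tool_rot: [3.138, 0.003, -0.785]
contact_force: [-2.8, -2.6, -0.1]
gripper_width: 0.0232
```

Call:
{"method": "apply_moves", "body": {"moves": [0.16, -0.13, 0, 0, 0, 0, -1, 0.17, -0.12, 0, 0, 0, 0, -1, 0.19, -0.1, 0, 0, 0, 0, -1, 0.19, -0.08, 0, 0, 0, 0, -1, 0.2, -0.06, 0, 0, 0, 0, -1]}}

```text
time_s: 14.68
tool_pos: [0.6147, -0.0593, 0.1257]
tool_rot: [3.141, -0.001, -0.785]
contact_force: [3.8, -8.0, -6.7]
gripper_width: 0.0228
```

```bash
python3 -c "
from tab import *
st()"
```

```text
t 14.68 crank(deg in turn) 218.8 r 0.0589 z 0.1257 Frad -4.7 Ftan 7.5 Fz -6.7 w 0.0228 [ 3.141e+00 -1.000e-03 -7.850e-01] [-1.38 -0.59 -0.06]
```

Call:
{"method": "apply_moves", "body": {"moves": [0.21, -0.03, 0, 0, 0, 0, -1, 0.2, -0.02, 0, 0, 0, 0, -1, 0.21, 0.01, 0, 0, 0, 0, -1, 0.21, 0.02, 0, 0, 0, 0, -1, 0.2, 0.05, 0, 0, 0, 0, -1]}}

```text
time_s: 15.1
tool_pos: [0.6352, -0.0824, 0.1257]
tool_rot: [3.14, -0.0, -0.785]
contact_force: [-0.6, -8.8, -4.2]
gripper_width: 0.0231
```

Call:
{"method": "apply_moves", "body": {"moves": [0.2, 0.08, 0, 0, 0, 0, -1, 0.19, 0.09, 0, 0, 0, 0, -1, 0.18, 0.11, 0, 0, 0, 0, -1, 0.16, 0.12, 0, 0, 0, 0, -1, 0.16, 0.15, 0, 0, 0, 0, -1]}}

```text
time_s: 15.52
tool_pos: [0.6415, -0.1121, 0.1256]
tool_rot: [3.14, 0.002, -0.786]
contact_force: [-5.5, -1.6, -1.0]
gripper_width: 0.0228
```

```bash
python3 -c "
from tab import *
st()"
```

```text
t 15.52 crank(deg in turn) 279.4 r 0.0585 z 0.1256 Frad -5.4 Ftan 1.9 Fz -1.0 w 0.0228 [ 3.14e+00  2.00e-03 -7.86e-01] [-0.32  0.82 -0.02]
```

Call:
{"method": "apply_moves", "body": {"moves": [0.12, 0.17, 0, 0, 0, 0, -1, 0.11, 0.18, 0, 0, 0, 0, -1, 0.1, 0.19, 0, 0, 0, 0, -1, 0.08, 0.19, 0, 0, 0, 0, -1, 0.06, 0.2, 0, 0, 0, 0, -1]}}

```text
time_s: 15.93
tool_pos: [0.632, -0.1413, 0.1257]
tool_rot: [3.142, 0.001, -0.785]
contact_force: [-0.0, 1.8, -7.5]
gripper_width: 0.0232
```

Call:
{"method": "apply_moves", "body": {"moves": [0.03, 0.21, 0, 0, 0, 0, -1, 0.02, 0.2, 0, 0, 0, 0, -1, -0.01, 0.21, 0, 0, 0, 0, -1, -0.02, 0.21, 0, 0, 0, 0, -1, -0.05, 0.2, 0, 0, 0, 0, -1]}}

```text
time_s: 16.35
tool_pos: [0.6092, -0.1624, 0.1258]
tool_rot: [3.142, 0.001, -0.786]
contact_force: [2.2, 5.1, -12.4]
gripper_width: 0.0234
```

```bash
python3 -c "
from tab import *
st()"
```

```text
t 16.35 crank(deg in turn) 340.2 r 0.0595 z 0.1258 Frad -3.6 Ftan -4.2 Fz -12.4 w 0.0234 [ 3.142e+00  1.000e-03 -7.860e-01] [ 0.79 -0.35  0.01]
```

Call:
{"method": "apply_moves", "body": {"moves": [-0.08, 0.2, 0.01, 0, 0, 0, -1, -0.09, 0.19, 0.01, 0, 0, 0, -1, -0.11, 0.18, 0, 0, 0, 0, -1, -0.12, 0.16, 0, 0, 0, 0, -1, -0.15, 0.16, 0, 0, 0, 0, -1]}}

```text
time_s: 16.77
tool_pos: [0.5791, -0.1694, 0.1257]
tool_rot: [-3.141, -0.0, -0.786]
contact_force: [3.9, 7.1, -10.6]
gripper_width: 0.0231
```

Call:
{"method": "apply_moves", "body": {"moves": [-0.16, 0.13, 0, 0, 0, 0, -1, -0.17, 0.12, 0, 0, 0, 0, -1, -0.19, 0.1, 0, 0, 0, 0, -1, -0.19, 0.08, 0, 0, 0, 0, -1, -0.2, 0.06, 0, 0, 0, 0, -1]}}

```text
time_s: 17.18
tool_pos: [0.5499, -0.1607, 0.1258]
tool_rot: [-3.14, -0.002, -0.786]
contact_force: [8.1, 4.8, -14.5]
gripper_width: 0.0233
```

Call:
{"method": "apply_moves", "body": {"moves": [-0.21, 0.03, 0, 0, 0, 0, -1, -0.2, 0.02, 0, 0, 0, 0, -1, -0.21, -0.01, 0, 0, 0, 0, -1, -0.21, -0.02, 0, 0, 0, 0, -1, -0.2, -0.05, 0, 0, 0, 0, -1]}}

```text
time_s: 17.6
tool_pos: [0.5292, -0.1391, 0.1259]
tool_rot: [-3.141, -0.004, -0.785]
contact_force: [6.5, -4.9, -16.3]
gripper_width: 0.0233
```

Call:
{"method": "apply_moves", "body": {"moves": [-0.2, -0.08, 0, 0, 0, 0, -1, -0.19, -0.09, 0, 0, 0, 0, -1, -0.18, -0.11, 0, 0, 0, 0, -1, -0.16, -0.12, 0, 0, 0, 0, -1, -0.16, -0.15, 0, 0, 0, 0, -1]}}

```text
time_s: 18.02
tool_pos: [0.5213, -0.1093, 0.1258]
tool_rot: [3.141, -0.003, -0.785]
contact_force: [1.7, -12.6, -14.9]
gripper_width: 0.0231
```

```bash
python3 -c "
from tab import *
st()"
```

```text
t 18.02 crank(deg in turn) 96.0 r 0.0617 z 0.1258 Frad -1.6 Ftan -12.6 Fz -14.9 w 0.0231 [ 3.141e+00 -3.000e-03 -7.850e-01] [-2.09 -0.27  0.02]
```

Call:
{"method": "apply_moves", "body": {"moves": [-0.13, -0.16, 0.01, 0, 0, 0, -1, -0.12, -0.17, 0.01, 0, 0, 0, -1, -0.1, -0.19, 0.01, 0, 0, 0, -1, -0.08, -0.19, 0, 0, 0, 0, -1, -0.06, -0.2, 0, 0, 0, 0, -1]}}

```text
time_s: 18.43
tool_pos: [0.5292, -0.0797, 0.1257]
tool_rot: [3.139, -0.002, -0.785]
contact_force: [-8.8, -13.7, -0.1]
gripper_width: 0.0232
```

Call:
{"method": "apply_moves", "body": {"moves": [-0.03, -0.21, 0, 0, 0, 0, -1, -0.02, -0.2, 0, 0, 0, 0, -1, 0.01, -0.21, 0, 0, 0, 0, -1, 0.02, -0.21, 0, 0, 0, 0, -1, 0.05, -0.2, 0, 0, 0, 0, -1]}}

```text
time_s: 18.85
tool_pos: [0.5507, -0.0578, 0.1256]
tool_rot: [3.138, 0.001, -0.785]
contact_force: [-12.9, -6.1, 4.7]
gripper_width: 0.0229
```

Call:
{"method": "apply_moves", "body": {"moves": [0.08, -0.2, 0, 0, 0, 0, -1, 0.09, -0.19, 0, 0, 0, 0, -1, 0.11, -0.18, 0, 0, 0, 0, -1, 0.12, -0.16, 0, 0, 0, 0, -1, 0.15, -0.16, 0, 0, 0, 0, -1]}}

```text
time_s: 19.27
tool_pos: [0.5825, -0.0495, 0.1257]
tool_rot: [3.141, 0.0, -0.785]
contact_force: [-2.7, 3.3, -0.2]
gripper_width: 0.0229
```

Call:
{"method": "apply_moves", "body": {"moves": [0.16, -0.13, 0, 0, 0, 0, -1, 0.17, -0.12, 0, 0, 0, 0, -1, 0.19, -0.1, 0, 0, 0, 0, -1, 0.19, -0.08, 0, 0, 0, 0, -1, 0.2, -0.06, 0, 0, 0, 0, -1]}}

```text
time_s: 19.68
tool_pos: [0.6149, -0.0597, 0.1257]
tool_rot: [-3.14, -0.005, -0.785]
contact_force: [5.6, -3.4, -2.8]
gripper_width: 0.023
```

```bash
python3 -c "
from tab import *
st()"
```

```text
t 19.68 crank(deg in turn) 219.2 r 0.0588 z 0.1257 Frad 0.2 Ftan 6.5 Fz -2.8 w 0.0230 [-3.14  -0.005 -0.785] [-0.79 -0.92 -0.03]
```

Call:
{"method": "apply_moves", "body": {"moves": [0.21, -0.03, 0, 0, 0, 0, -1, 0.2, -0.02, 0, 0, 0, 0, -1, 0.21, 0.01, 0, 0, 0, 0, -1, 0.21, 0.02, 0, 0, 0, 0, -1, 0.2, 0.05, 0, 0, 0, 0, -1]}}

```text
time_s: 20.1
tool_pos: [0.6354, -0.0832, 0.1256]
tool_rot: [-3.141, -0.004, -0.785]
contact_force: [2.1, -8.1, 0.6]
gripper_width: 0.0233
```

Call:
{"method": "apply_moves", "body": {"moves": [0.2, 0.08, 0, 0, 0, 0, -1, 0.19, 0.09, 0, 0, 0, 0, -1, 0.18, 0.11, 0, 0, 0, 0, -1, 0.16, 0.12, 0, 0, 0, 0, -1, 0.16, 0.15, 0, 0, 0, 0, -1]}}

```text
time_s: 20.52
tool_pos: [0.6414, -0.1127, 0.1255]
tool_rot: [3.141, -0.001, -0.786]
contact_force: [-5.5, -1.5, 6.8]
gripper_width: 0.0233
```

Call:
{"method": "apply_moves", "body": {"moves": [0.13, 0.16, 0, 0, 0, 0, -1, 0.12, 0.17, 0, 0, 0, 0, -1, 0.1, 0.19, 0, 0, 0, 0, -1, 0.08, 0.19, 0, 0, 0, 0, -1, 0.06, 0.2, 0, 0, 0, 0, -1]}}

```text
time_s: 20.93
tool_pos: [0.6323, -0.1413, 0.1255]
tool_rot: [-3.141, 0.0, -0.786]
contact_force: [-3.4, 4.7, 5.9]
gripper_width: 0.0233
```

Call:
{"method": "apply_moves", "body": {"moves": [0.03, 0.21, 0, 0, 0, 0, -1, 0.02, 0.2, 0, 0, 0, 0, -1, -0.01, 0.21, 0, 0, 0, 0, -1, -0.02, 0.21, 0, 0, 0, 0, -1, -0.05, 0.2, 0, 0, 0, 0, -1]}}

```text
time_s: 21.35
tool_pos: [0.6101, -0.1621, 0.1255]
tool_rot: [-3.14, -0.001, -0.786]
contact_force: [1.1, 6.6, 5.1]
gripper_width: 0.0228
```

```bash
python3 -c "
from tab import *
st();table(338,[5,4,3,3,3]+[2.4]*20)"
```

```text
t 21.35 crank(deg in turn) 339.3 r 0.0597 z 0.1255 Frad -5.4 Ftan -3.9 Fz 5.1 w 0.0228 [-3.14e+00 -1.00e-03 -7.86e-01] [ 1.13 -0.09  0.03]
338-> -0.06,0.17; -0.06,0.13; -0.05,0.09; -0.05,0.09; -0.06,0.09
356-> -0.04,0.07; -0.06,0.06; -0.05,0.07; -0.06,0.06; -0.06,0.06
368-> -0.06,0.05; -0.07,0.06; -0.06,0.05; -0.07,0.04; -0.07,0.05
380-> -0.07,0.04; -0.08,0.04; -0.07,0.04; -0.08,0.03; -0.08,0.03
392-> -0.08,0.02; -0.08,0.03; -0.08,0.02; -0.08,0.01; -0.09,0.01
```

Call:
{"method": "apply_moves", "body": {"moves": [-0.06, 0.17, 0, 0, 0, 0, -1, -0.06, 0.13, 0, 0, 0, 0, -1, -0.05, 0.09, 0, 0, 0, 0, -1, -0.05, 0.09, 0, 0, 0, 0, -1, -0.06, 0.09, 0, 0, 0, 0, -1]}}

```text
time_s: 21.77
tool_pos: [0.5924, -0.1684, 0.1255]
tool_rot: [-3.14, -0.001, -0.786]
contact_force: [1.7, 4.4, 6.3]
gripper_width: 0.0232
```

```bash
python3 -c "
from tab import *
st();table(356,[2]*25)"
```

```text
t 21.77 crank(deg in turn) 357.3 r 0.0602 z 0.1255 Frad -4.1 Ftan -2.3 Fz 6.3 w 0.0232 [-3.14e+00 -1.00e-03 -7.86e-01] [ 0.82 -0.35 -0.01]
356-> -0.04,0.06; -0.04,0.05; -0.04,0.05; -0.05,0.06; -0.05,0.05
366-> -0.05,0.05; -0.05,0.04; -0.05,0.05; -0.06,0.04; -0.05,0.04
376-> -0.06,0.04; -0.06,0.04; -0.06,0.03; -0.06,0.04; -0.07,0.03
386-> -0.06,0.03; -0.06,0.02; -0.07,0.03; -0.07,0.02; -0.06,0.02
396-> -0.07,0.02; -0.07,0.01; -0.07,0.01; -0.07,0.01; -0.07,0.01
```

Call:
{"method": "apply_moves", "body": {"moves": [-0.04, 0.06, 0, 0, 0, 0, -1, -0.04, 0.05, 0, 0, 0, 0, -1, -0.04, 0.05, 0, 0, 0, 0, -1, -0.05, 0.06, 0, 0, 0, 0, -1]}}

```text
time_s: 22.1
tool_pos: [0.5843, -0.1694, 0.1255]
tool_rot: [-3.14, -0.002, -0.786]
contact_force: [2.5, 4.7, 5.5]
gripper_width: 0.0234
```

Call:
{"method": "apply_moves", "body": {"moves": [-0.05, 0.05, 0, 0, 0, 0, -1, -0.05, 0.05, 0, 0, 0, 0, -1, -0.05, 0.04, 0, 0, 0, 0, -1, -0.05, 0.05, 0, 0, 0, 0, -1]}}

```text
time_s: 22.43
tool_pos: [0.5761, -0.1693, 0.1255]
tool_rot: [-3.14, -0.002, -0.785]
contact_force: [3.6, 4.8, 6.4]
gripper_width: 0.0232
```

Call:
{"method": "apply_moves", "body": {"moves": [-0.06, 0.04, 0, 0, 0, 0, -1, -0.05, 0.04, 0, 0, 0, 0, -1, -0.06, 0.04, 0, 0, 0, 0, -1, -0.06, 0.04, 0, 0, 0, 0, -1]}}

```text
time_s: 22.77
tool_pos: [0.5679, -0.168, 0.1255]
tool_rot: [-3.14, -0.002, -0.786]
contact_force: [3.7, 3.2, 4.7]
gripper_width: 0.0229
```

Call:
{"method": "apply_moves", "body": {"moves": [-0.06, 0.03, 0, 0, 0, 0, -1, -0.06, 0.04, 0, 0, 0, 0, -1, -0.07, 0.03, 0, 0, 0, 0, -1, -0.06, 0.03, 0, 0, 0, 0, -1]}}

```text
time_s: 23.1
tool_pos: [0.5604, -0.1657, 0.1255]
tool_rot: [-3.14, -0.004, -0.786]
contact_force: [9.7, 2.1, 1.3]
gripper_width: 0.0229
```

Call:
{"method": "apply_moves", "body": {"moves": [-0.03, 0.01, 0, 0, 0, 0, -1, -0.03, 0.01, 0, 0, 0, 0, -1]}}

```text
time_s: 23.27
tool_pos: [0.5595, -0.1653, 0.1256]
tool_rot: [-3.139, -0.006, -0.786]
contact_force: [12.4, -2.1, -0.3]
gripper_width: 0.023
```

```bash
python3 -c "
from tab import *
st()"
```

```text
t 23.27 crank(deg in turn) 29.0 r 0.0610 z 0.1256 Frad -2.9 Ftan -12.3 Fz -0.3 w 0.0230 [-3.139 -0.006 -0.786] [-0.2  -1.79 -0.  ]
```

Call:
{"method": "apply_moves", "body": {"moves": [-0.03, 0.01, 0, 0, 0, 0, -1, -0.03, 0.01, 0, 0, 0, 0, -1, 0, 0, 0, 0, 0, 0, -1]}}

```text
time_s: 23.52
tool_pos: [0.5585, -0.1649, 0.1256]
tool_rot: [-3.138, -0.007, -0.786]
contact_force: [14.1, -2.6, -1.3]
gripper_width: 0.023
```

```bash
python3 -c "
from tab import *
st()"
```

```text
t 23.52 crank(deg in turn) 30.0 r 0.0610 z 0.1256 Frad -3.3 Ftan -14.0 Fz -1.3 w 0.0230 [-3.138 -0.007 -0.786] [-0.41 -2.28  0.  ]
```

Tangential force rises 9.7, 12, 14 N where the first turn took 4 N, so this is the limiter. I'll ease off the coupling twist before letting go.

Call:
{"method": "apply_moves", "body": {"moves": [0.03, -0.01, 0, 0, 0, 0, -1, 0.03, -0.01, 0, 0, 0, 0, -1, 0.03, -0.01, 0, 0, 0, 0, -1, 0.03, -0.01, 0, 0, 0, 0, -1, 0, 0, 0, 0, 0, 0, -1]}}

```text
time_s: 23.93
tool_pos: [0.5609, -0.1659, 0.1255]
tool_rot: [-3.139, -0.004, -0.786]
contact_force: [8.2, 1.7, 3.6]
gripper_width: 0.023
```

```bash
python3 -c "
from tab import *
st()"
```

```text
t 23.93 crank(deg in turn) 27.6 r 0.0611 z 0.1255 Frad -4.5 Ftan -7.0 Fz 3.6 w 0.0230 [-3.139 -0.004 -0.786] [ 0.34 -1.22  0.02]
```

Call:
{"method": "apply_moves", "body": {"moves": [0.03, -0.01, 0, 0, 0, 0, -1, 0.03, -0.01, 0, 0, 0, 0, -1, 0.02, -0.01, 0, 0, 0, 0, -1, 0, 0, 0, 0, 0, 0, -1]}}

```text
time_s: 24.27
tool_pos: [0.5623, -0.1665, 0.1255]
tool_rot: [-3.14, -0.002, -0.786]
contact_force: [3.4, 3.8, 6.7]
gripper_width: 0.0232
```

```bash
python3 -c "
from tab import *
st()"
```

```text
t 24.27 crank(deg in turn) 26.1 r 0.0611 z 0.1255 Frad -4.7 Ftan -1.9 Fz 6.7 w 0.0232 [-3.14e+00 -2.00e-03 -7.86e-01] [ 0.63 -0.52  0.  ]
```

Call:
{"method": "apply_moves", "body": {"moves": [0, 0, 0, 0, 0, 0, -0.2, 0, 0, 0, 0, 0, 0, 0.2, 0, 0, 0, 0, 0, 0, 0.6, 0, 0, 0, 0, 0, 0, 1, 0, 0, 0, 0, 0, 0, 1]}}

```text
time_s: 24.68
tool_pos: [0.5612, -0.1666, 0.1245]
tool_rot: [3.141, 0.0, -0.786]
contact_force: [1.1, -0.6, 0.3]
gripper_width: 0.0803
```

Call:
{"method": "apply_moves", "body": {"moves": [0, 0, -0.2, 0, 0, 0, 1, 0, 0, -0.5, 0, 0, 0, 1, 0, 0, -0.7, 0, 0, 0, 1, 0, 0, -0.7, 0, 0, 0, 1, 0, 0, -0.7, 0, 0, 0, 1]}}

```text
time_s: 25.1
tool_pos: [0.5612, -0.1664, 0.21]
tool_rot: [3.141, 0.0, -0.785]
contact_force: [0.2, 0.8, 0.0]
gripper_width: 0.0851
```

Call:
{"method": "apply_moves", "body": {"moves": [0, 0, -0.5, 0, 0, 0, 1, 0, 0, 0, 0, 0, 0, 1, 0, 0, 0, 0, 0, 0, 1]}}

```text
time_s: 25.35
tool_pos: [0.5614, -0.1665, 0.2243]
tool_rot: [-3.141, -0.001, -0.786]
contact_force: [-0.2, -0.2, -0.0]
gripper_width: 0.0858
```

```bash
python3 - <<'E'
from tab import *
st();m=env.camera_model('wrist');w=env.get_image('wrist');b=env.get_image('scene');a=env.get_image('side')
th=np.radians(XA-25.7);print(proj(m,[np.r_[C+.06*np.array([np.cos(th),np.sin(th)]),.152]]))
cv2.imwrite('pics/f1.png',np.hstack([w[0:420,100:480],cv2.resize(b[90:300,240:365],(210,420)),cv2.resize(a[120:300,250:350],(210,420))]))
E
```

```text
t 25.35 crank(deg in turn) 26.9 r 0.0614 z 0.2243 Frad 0.2 Ftan 0.1 Fz -0.0 w 0.0858 [-3.141e+00 -1.000e-03 -7.860e-01] [-0.02 -0.04  0.04]
[[281.18306412 228.1924741 ]]
```

View pics/f1.png

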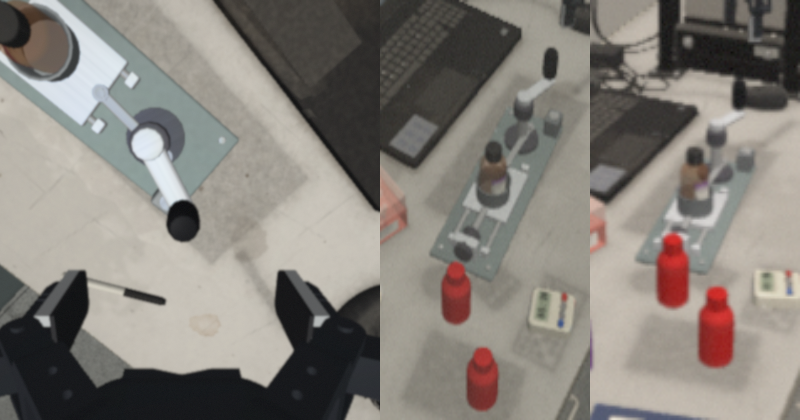

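```bash
python3 -c "
from workcell import env
print(env.close_job())"
```

```text
the job is handed in; nothing more can be done
None
```

The small brown bottle is standing in the shaker's cup, and the crank is home against its limiter. I handed the job in at about 25.5 s.

- **Bottle:** it came up tilted about 7° in the jaws, so I tilted the tool to set it down upright. I pressed it down until the floor pushed back with about 12 N, with its base at 28 mm. The last pictures show it standing in the cup.
- **Cranking:** I turned clockwise at about 1.25 rad/s, pushing about 14 N through the heavy part. I held the handle back where the spring drives it, and slowed to about 0.4 rad/s near the possible stop.
- **Stop:** just after the second full turn, about 0.45 rad past fully back, the force rose from about 4 N to 14 N. The first turn took only about 4.5 N there, so I took this as the limiter. The peak reading was about 14 N, roughly 0.07 rad on the coupling against its 0.15 limit.
- **Letting go:** I eased the twist down to about 2 N, opened the gripper and lifted clear. The force then read zero and the handle stayed within about 3 mm of the stop position.

**Less certain:**
- Vertical forces on the handle reached about 16 N during cranking, from small height errors, and I trimmed them as I went.
- The crank angles come from my camera estimate of the axis, good to a few degrees.
- I did not re-measure every bystander at the end. The ones in view (red bottles, timer, marker) looked unmoved.

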